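Close the hob

ROBOT

A 6-joint arm with a two-finger parallel gripper is mounted at the origin on the work surface. World frame = base frame: x ahead of the robot, y to its left, z up, the work surface at z = 0. Lengths are in m, angles in degrees, forces in N, time in s.
With the tool pointing down it reaches from about 0.4 to 0.825 m from the base axis. Payload 7 kg.
Tool frame: the origin (TCP) lies on the centre line of the jaws, within the pads' length; the fingertips stand 19 mm ahead of it and the grasp point (between the pads) is the TCP; z points along the fingers, y is the line along which they close (so a half turn about z gives the same grasp; the last joint's range is limited). The gripper opens to 88 mm and grips with 3 to 60 N. Pads are 19 mm wide; open, the fingers measure 130 mm over their backs; the gripper's body (78 mm by 193 mm) begins 47 mm behind the grasp point.
Start: joints at [-46.576, 20.546, 0.682, 0, -70.136, -16.507], TCP at [0.306, -0.602, 0.213] pointing down, gripper open.
Joint ranges: [-176.03, 176.03], [-82.01, 121.73], [-58.28, 71.71], [-173.87, 95.51], [-174.79, -0.11], [-173.66, 173.66]. Speed limits (degrees/s): [136.94, 136.94, 172.46, 180, 180, 180].

INTERFACE

Orientations are given as [roll, pitch, yaw] about the fixed x, y, z axes, in that order (R = Rz(yaw) Ry(pitch) Rx(roll)).
In Python, from plant import ctrl gives the robot as it stands.
- The arm moves only by the tool move_arm, never from a script. Its argument "motion" is a list of rows, each a list of 3 entries, a list of its own where there are three numbers: the shift along the tool's x, y, z in mm, then the turn, a rotation vector about the tool's x, y, z in degrees, then the closure, from 0 (fully open) to 1 (shut). A call has 1 to 10 rows; each row is the pose to reach, as a shift and turn from the pose commanded when the call began, along the tool's axes at that moment; what a row does not reach only later rows make up. A row lasts 1/12 s, in which the tool goes at most 41.7 mm and 7.16 degrees, less where a joint would pass 70% of its speed; a pose out of reach is approached as far as the arm can. A call with a gripper value outside its range is refused whole. The fingers move at their own pace and stop on an object; the grip force is fixed at half the most. Time passes only in rows, so rows that repeat a pose let the fingers close. It gives the time, the measured TCP pose, the force, the opening and the grip force at its end, in the units of the state.
- ctrl.get_obs(): the state, without advancing time (a new reading comes with each control period).
- ctrl.snapshot(name): name is "scene" or "top"; returns a dict with "color" (384x512x3 uint8, blue, green, red), "camera_matrix" (3x3 intrinsics, pixels), "k1" (the pictures are not rectified: a ray, as slopes to the right and down, at radius r is drawn at 1 + k1 r^2 times it, then the intrinsics apply), "cam_to_world" (4x4, takes a point from camera to world coordinates). Camera axes: x right, y up, looking along -z (the intrinsics and any distortion apply to the point x, -y, -z); pixel columns grow to the right and rows downward; lengths in m; the calibration is good to about 2 mm. A picture is of the moment at which its call begins. There is no depth.
- ctrl.close_job(): hands the job in; it is judged then, once.
The state is a dict: "clock": time; "joint_pos": joint angles; "qvel": joint speeds; "tau": joint torques, N m; "tool_pos": TCP position; "orientation": TCP orientation; "force": force on the tool from outside, world axes, zero at the start; "moment": the same for the moment, N m; "opening": finger opening in m; "gripper_force": force on a finger pad.
Only numpy, scipy, OpenCV 4.12 (cv2) and the standard library are available. Lean on these libraries where they do the work, as an engineer would, in place of code of your own. Each camera call takes 0.05 s, during which the arm holds its last target. There are 200 camera calls.

TASK

Close up the hob: with the lid still standing open, gently push the blue pot sideways off the hob until its base is wholly on the pale stone slab beside it, then tip the white lid forward by pushing it from behind and bring it fully down shut, without letting it slam. Only push: slide the pot along upright, never squeeze, lift or tip it, never pinch the lid, and leave the mug on the wooden board and the other kitchen things alone.

Things in the scene. Friction and masses are not known exactly. Their poses are not given: they have to be found in the camera images.
- hob: flat black glass hob plate, fixed, 260 (x) x 240 (y) x 6 mm thick. Origin: centre of its underside, on the counter; its x axis points away from the robot towards the lid hinge, y to the left, z up. Its top is flush with the two slabs that touch its left and right edges. It may be turned up to 0.2 rad
- lid (a joint): angle of the white lid: 0 shut (level over the hob), 1.57 upright, 1.9 end of travel; starts at 1.62 to 1.8, leaning slightly back from the robot. Flat panel, 220 mm from hinge to free edge, 210 mm wide, 12 mm thick, 0.5 kg. A stiff friction hinge (0.9 N m) keeps it wherever it is left, so it must be pushed all the way down (2 to 8 N at 180 mm from the hinge)
- lid_hinge (a point): midpoint of the lid's hinge line, at mid-thickness of the lid, 115 mm from the hob's origin along the hob's +x and 22 mm above the counter; the hinge line runs along the hob's y axis
- lid_edge (a point): midpoint of the lid's free edge (steel trim), at mid-thickness, 220 mm from the hinge; about 240 mm high when the lid stands open, nearest the robot and 22 mm high when shut. The lid's white outer skin is its back (far side) when open and its top when shut: push on that; its bare metal inner skin faces the robot when open
- pot: small round blue enamel pot, open and empty, standing near the middle of the hob: outside diameter 104 mm, 65 mm high, about 0.4 kg, with a small loop handle that sticks out to 83 mm from its axis, roughly towards the robot. Origin: centre of its underside; z up; handle along its -x
- stone_rest: pale marble slab, fixed, 180 x 180 x 6 mm, flush with the hob and touching its left or right edge (it changes sides). The pot belongs here. Origin: centre of its underside, 210 mm from the hob's origin; axes parallel to the hob's
- wood_board: brown wooden slab of the same size, 180 x 180 x 6 mm, fixed at the hob's other side; the mug stands on it. Origin: centre of its underside
- mug: white mug on the wooden board, 72 mm across, 85 mm high, handle roughly towards the robot; origin at the centre of its underside. Leave alone
- oil: green glass oil bottle, 60 mm across, 210 mm high, behind the hob; origin at the centre of its underside. Leave alone
- spice: small glass spice jar with red cap, 48 mm across, 90 mm high, behind the hob; origin at the centre of its underside. Leave alone
- mill: dark wooden pepper mill, 54 mm across, 150 mm high, behind the hob; origin at the centre of its underside. Leave alone
- tin: food tin with orange label, 74 mm across, 110 mm high, to the right; origin at the centre of its underside. Leave alone
- spatula: spatula lying flat on the counter to the left; origin on the counter below its middle. Leave alone
Things that resemble listed ones, but are neither listed nor needed, are in the scene too. Of the things that look like the pot, the middle-sized one is meant.

How it is judged (in metres and radians):
On the way, in this order (a step that is already met when the one before it is completed fails the run):
1. the pot stands at rest wholly on the stone slab while the lid is still open (x of pot in the frame of stone_rest between -0.038 and 0.038 m and y of pot in the frame of stone_rest between -0.038 and 0.038 m and z of pot in the frame of stone_rest below 0.012 m and angle between pot's own z axis and vertical below 0.08 rad and linear speed of pot below 0.02 m/s and value of joint lid above 1.3 rad), for 0.2 s.
2. the lid is fully shut (value of joint lid below 0.05 rad), for 0.2 s.
At the end, for the whole second after the job is handed in: the pot stands upright (within 0.08 rad) and still on the stone slab, its centre within 38 mm of the slab's centre along each side (base wholly on it); the lid is shut (within 0.05 rad); no bystander has moved 30 mm or more (x of pot in the frame of stone_rest between -0.038 and 0.038 m and y of pot in the frame of stone_rest between -0.038 and 0.038 m and z of pot in the frame of stone_rest below 0.012 m and angle between pot's own z axis and vertical below 0.08 rad and linear speed of pot below 0.02 m/s and value of joint lid below 0.05 rad and distance of each of mug, oil, spice, mill, tin, spatula from where it was at the start of the episode below 0.03 m); the robot touches nothing.
It fails at once if the pot is lifted (its origin over 25 mm above the counter) or tipped by over 0.35 rad (height (world z) of pot above 0.025 m or angle between pot's own z axis and vertical above 0.35 rad).
It fails at once if the pot is squeezed or shoved hard (more than 20 N from the fingers) (contact force between pot and the fingers above 20 N).
It fails at once if the lid is pinched (the fingers press on its outer and inner skin at once, over 3 N each) (contact force between each of lid_outer, lid_inner and the fingers above 3 N).
It fails at once if the lid is slammed (faster than 3 rad/s) (velocity of joint lid below -3 rad/s).
It fails at once if a bystander is moved by 30 mm or more (distance of any of mug, oil, spice, mill, tin, spatula from where it was at the start of the episode above 0.03 m).
It also fails if it takes over 58 s, if anything falls off the work surface, if the arm or the gripper's body presses on something with over 40 N, if the wrist force passes 120 N, or if a joint passes its speed limit or range.

## Working session

There is one attempt and no reset: what is moved stays moved. The work goes in short steps, Python scripts to look and compute and a tool call to move; the robot and the scene stay as the last step left them, time stands still between calls to the robot, and variables do not carry over. Pictures are saved under pics/ and viewed, at most 10 in all, crops included, and the job is handed in when it is done.

Besides the shell and the picture viewer there is one more tool, called after "Call:" as name([rows], argument=value, ...), one row to a line, values as JSON. move_arm: Moves the arm, as the interface text tells. Its arguments: {"type":"object","properties":{"motion":{"type":"array"}},"required":["motion"]}

```bash
mkdir -p pics; ls; cat > h.py <<'E'
import numpy as np, cv2
from plant import ctrl
def ray(s,u,v):
    K=s["camera_matrix"];k=s["k1"];T=np.array(s["cam_to_world"])
    d=np.array([(u-K[0][2])/K[0][0],(v-K[1][2])/K[1][1]]);p=d.copy()
    for _ in range(20): p=d/(1+k*(p@p))
    return T[:3,3],T[:3,:3]@np.array([p[0],-p[1],-1])
def onz(s,u,v,z):
    o,d=ray(s,u,v);return o+d*(z-o[2])/d[2]
def proj(s,P):
    T=np.array(s["cam_to_world"]);c=T[:3,:3].T@(np.array(P)-T[:3,3])
    p=np.array([c[0],-c[1]])/-c[2];p=p*(1+s["k1"]*(p@p));K=s["camera_matrix"]
    return K[0][0]*p[0]+K[0][2],K[1][1]*p[1]+K[1][2]
def tri(s1,p1,s2,p2):
    a,d=ray(s1,*p1);b,e=ray(s2,*p2)
    t=np.linalg.lstsq(np.c_[d,-e],b-a,rcond=None)[0]
    P,Q=a+t[0]*d,b+t[1]*e;return (P+Q)/2,np.linalg.norm(P-Q)
E
python3 - <<'E'
from h import *
import pickle
S={n:ctrl.snapshot(n) for n in("scene","top")}
pickle.dump(S,open("s0.pkl","wb"))
for n,s in S.items():
    cv2.imwrite(f"pics/{n}0.png",cv2.resize(s["color"],(800,600),interpolation=cv2.INTER_CUBIC))
    print(n,np.round(s["cam_to_world"],3).tolist(),s["camera_matrix"],s["k1"])
    hsv=cv2.cvtColor(s["color"],cv2.COLOR_BGR2HSV)
    m=cv2.inRange(hsv,(95,100,40),(130,255,255))
    for i,st in enumerate(cv2.connectedComponentsWithStats(m)[2][1:]): 
        if st[4]>40: print("blue",st)
print(ctrl.get_obs())
E
```

```text
pics
scene [[-0.852, -0.388, 0.352, 1.139], [0.524, -0.628, 0.576, 0.977], [-0.002, 0.675, 0.738, 1.334], [0.0, 0.0, 0.0, 1.0]] [[470.72797048   0.         251.28884365]
 [  0.         470.72797048 193.22005624]
 [  0.           0.           1.        ]] 0.045846646743797195
blue [322 184  45  31 539]
blue [238 186  36  20 262]
blue [189 242  21  12 161]
top [[-0.017, 0.998, -0.06, 0.443], [-1.0, -0.016, 0.021, 0.02], [0.02, 0.061, 0.998, 1.565], [0.0, 0.0, 0.0, 1.0]] [[428.76790924   0.         258.40191999]
 [  0.         428.76790924 192.82543967]
 [  0.           0.           1.        ]] -0.07551353789704664
blue [224 113  21  22 341]
blue [ 34 127  39  34 458]
blue [242 178  31  38 731]
blue [ 181  243   39   51 1253]
{'clock': 0.1, 'joint_pos': array([-4.65744599e+01,  2.05886423e+01,  6.42591683e-01, -1.58475832e-02,
       -7.01357765e+01, -1.65071070e+01]), 'qvel': array([-0.01461966, -0.10038418,  0.03662465,  0.0812942 ,  0.05200497,
        0.08372498]), 'tau': array([-1.57910941e-03, -5.84163451e+01,  2.93751562e+01,  7.01555997e+00,
        1.01693204e-02, -5.47569960e-05]), 'tool_pos': array([ 0.30537209, -0.60150316,  0.21173464]), 'orientation': array([ 1.79917312e+02, -8.96712498e-03, -1.53086956e+02]), 'force': array([ 0.04077718, -0.75967431, -0.71102792]), 'moment': array([0.01719897, 0.04024195, 0.00816117]), 'gripper_force': 0.0, 'opening': 0.08795606038134318}
```

View pics/scene0.png

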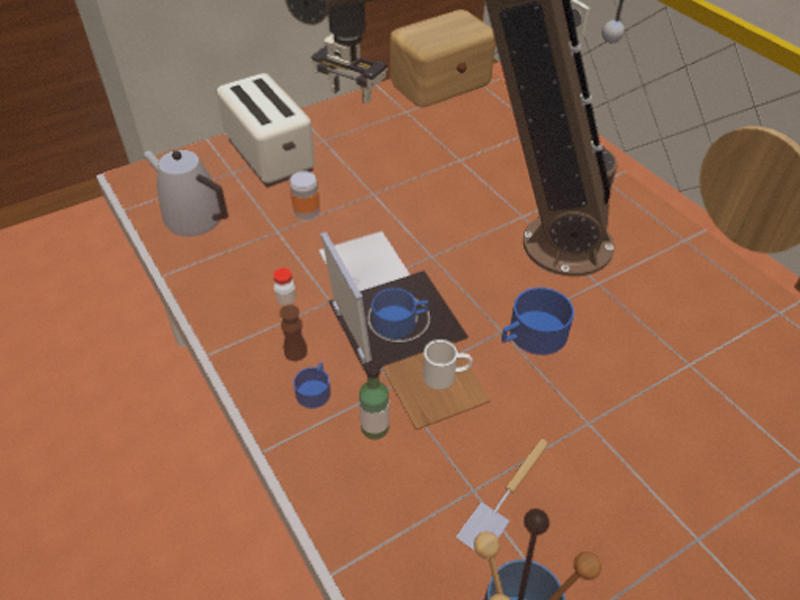

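View pics/top0.png

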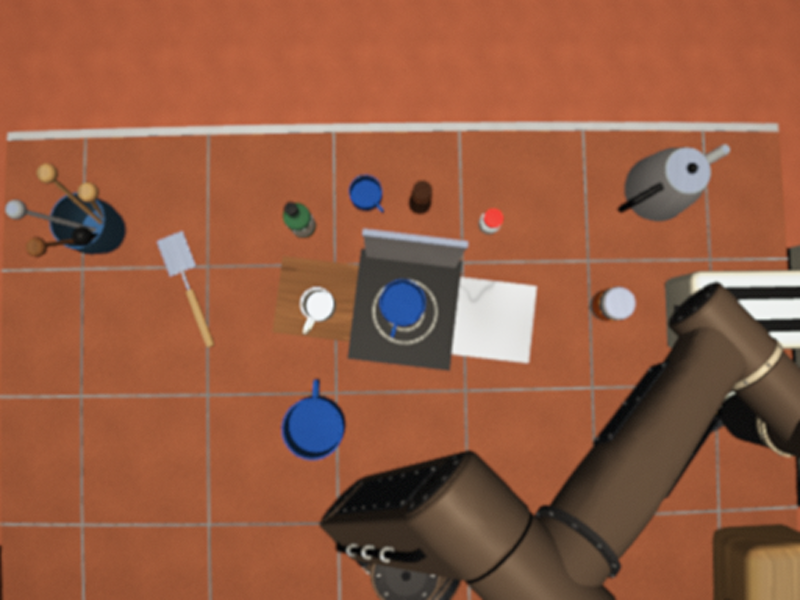

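The top view (800x600) shows the hob at about (405,310) and the lid edge from (365,233) to (467,243). The stone slab is on the right (-y) at (495,320), and the board with the mug is on the left at (317,303).
Pot lookalikes:
- Small blue pan at (365,193), behind the hob.
- Blue pot on the hob at (403,303).
- Large blue pan at (313,425).
- Blue utensil crock at (88,222).

I choose the pot on the hob because it is the middle-sized one.

```bash
python3 - <<'E'
from h import *
import pickle
S=pickle.load(open("s0.pkl","rb"));s=S["top"];im=s["color"]
hsv=cv2.cvtColor(im,cv2.COLOR_BGR2HSV)
def big(m,x0,y0,x1,y1):
    k=np.zeros_like(m);k[y0:y1,x0:x1]=m[y0:y1,x0:x1]
    cs=cv2.findContours(k,cv2.RETR_EXTERNAL,cv2.CHAIN_APPROX_NONE)[0]
    return max(cs,key=cv2.contourArea)
def world(c,z): return np.array([onz(s,*p,z)[:2] for p in c.reshape(-1,2).astype(float)])
st=big(cv2.inRange(hsv,(0,0,165),(180,45,255)),285,172,350,236)
w=world(st,0.006).astype(np.float32); r=cv2.minAreaRect(w); print("stone",r, cv2.contourArea(w)/.0324)
a=np.radians(r[2]); a=(a+np.pi/4)%(np.pi/2)-np.pi/4
ex=np.array([np.cos(a),np.sin(a)]);ey=np.array([-ex[1],ex[0]])
c=np.array(r[0]);hob=c+.21*ey
print("yaw",np.degrees(a),"hob",hob)
for sx,sy in((-.13,.12),(-.13,-.12),(.13,.12)): print("corner px view",np.array(proj(s,[*(hob+sx*ex+sy*ey),.006]))*800/512)
# lower hob corners
hb=big(cv2.inRange(hsv,(0,0,20),(180,90,90)),218,150,302,240)
q=cv2.approxPolyDP(cv2.convexHull(hb),4,True);print("hob quad",q.reshape(-1,2)*1.5625, world(q,.006).round(3).tolist())
def pot(x0,y0,x1,y1):
    m=cv2.inRange(hsv,(95,100,40),(130,255,255));k=np.zeros_like(m);k[y0:y1,x0:x1]=m[y0:y1,x0:x1]
    k=cv2.morphologyEx(k,cv2.MORPH_OPEN,cv2.getStructuringElement(2,(13,13)))
    h=max(cv2.findContours(k,cv2.RETR_EXTERNAL,cv2.CHAIN_APPROX_NONE)[0],key=cv2.contourArea)
    (e,d,_)=cv2.fitEllipse(h);return e,d
e,d=pot(235,170,280,222);P=onz(s,*e,.045);print("pot",e,d,P,"in hob",(P[:2]-hob)@ex,(P[:2]-hob)@ey,"in stone",(P[:2]-c)@ex,(P[:2]-c)@ey)
# lid edge
H=np.array([*(hob+.115*ex),.022])
u,v=(365+467)/2/1.5625,(233+243)/2/1.5625
o,dd=ray(s,u,v); n=np.array([*ey,0]);X=o+dd*((H-o)@n)/(dd@n); print("plane hit",X)
for th in np.arange(1.55,1.9,.04):
    print(round(th,2),np.array(proj(s,H+.22*np.array([*(np.cos(th)*ex),np.sin(th)])))*1.5625, end=" ")
print("click",u*1.5625,v*1.5625,"hinge",H)
for nm,px,z in(("mug",(317,300),.085),("mill",(422,187),.15),("oil",(292,210),.21),("spice",(494,215),.09)):
    W=onz(s,px[0]/1.5625,px[1]/1.5625,z)[:2]; print(nm,W.round(3),((W-hob)@ex).round(3),((W-hob)@ey).round(3))
cv2.imwrite("pics/crop.png",cv2.resize(im[135:245,165:355],(760,440),interpolation=cv2.INTER_CUBIC))
E
```

```text
stone ((0.4914149045944214, -0.22242896258831024), (0.18069759011268616, 0.18174049258232117), 82.02955627441406) 0.9680749772623491
yaw -7.9704437255859535 hob [ 0.52053398 -0.01445762]
corner px view [346.31663676 357.67434207]
corner px view [448.94499741 370.22032068]
corner px view [360.38514612 247.14888717]
hob quad [[362.5    250.    ]
 [460.9375 262.5   ]
 [446.875  367.1875]
 [348.4375 356.25  ]] [[0.659, 0.081], [0.626, -0.149], [0.382, -0.111], [0.412, 0.117]]
pot (257.23455810546875, 193.32696533203125) (28.943092346191406, 29.2358455657959) [ 0.53317988 -0.00804665  0.045     ] in hob 0.011634784389993281 0.008102550851818146 in stone 0.011634784389993262 0.21810255085181812
plane hit [ 0.63074611 -0.02988895  0.35891924]
1.55 [414.26199674 242.99570844] 1.59 [413.73011991 247.34557923] 1.63 [413.19205435 251.72056522] 1.67 [412.64909198 256.11014209] 1.71 [412.10254168 260.50372993] 1.75 [411.5537231  264.89074347] 1.79 [411.00396035 269.26064219] 1.83 [410.45457575 273.60297997] 1.87 [409.90688359 277.90745364] click 416.0 238.0 hinge [ 0.63442305 -0.03040378  0.022     ]
mug [0.538 0.18 ] -0.009 0.195
mill [ 0.773 -0.053] 0.256 -0.003
oil [0.716 0.216] 0.161 0.256
spice [ 0.722 -0.216] 0.228 -0.172
```

View pics/crop.png

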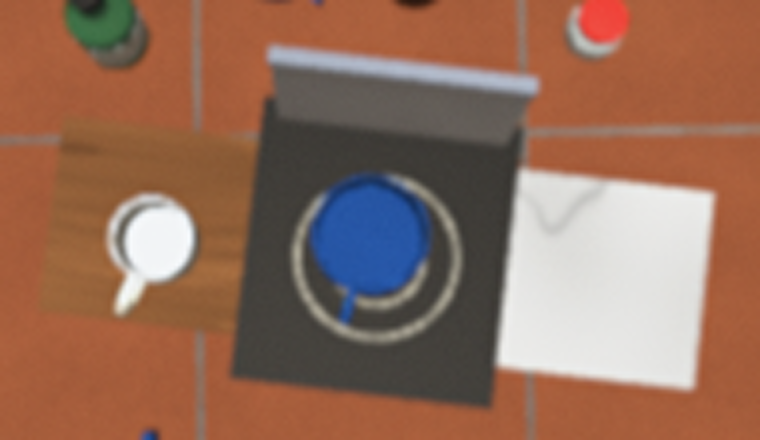

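The crop shows the blue pot at (370,235), handle down and slightly left at (345,320), with the stone slab on its right. The lid stands open behind it with its edge at about y=45–85. The choice of pot is confirmed. I'll fly the tool to the pot's left side with the fingers part closed as a cradle, tool x pointing towards the stone.

Call:
move_arm([
  [[-506,495,0],[0,0,-55],0.4],
  [[-506,495,0],[0,0,-55],0.4],
  [[-506,495,0],[0,0,-55],0.4],
  [[-506,495,0],[0,0,-55],0.4],
  [[-506,495,0],[0,0,-55],0.4],
  [[-506,495,0],[0,0,-55],0.4],
  [[-506,495,0],[0,0,-55],0.4],
  [[-506,495,0],[0,0,-55],0.4],
  [[-506,495,0],[0,0,-55],0.4],
  [[-506,495,0],[0,0,-55],0.4],
])

```text
clock: 0.93
tool_pos: [0.4392, -0.2052, 0.2125]
orientation: [-180.0, 0.0, -98.1]
force: [1.4, -0.0, -0.4]
opening: 0.0523
gripper_force: 0.0
```

Call:
move_arm([
  [[-283,-54,0],[0,0,0],0.4],
  [[-283,-54,0],[0,0,0],0.4],
  [[-283,-54,0],[0,0,0],0.4],
  [[-283,-54,0],[0,0,0],0.4],
  [[-283,-54,0],[0,0,0],0.4],
  [[-283,-54,0],[0,0,0],0.4],
  [[-283,-54,0],[0,0,0],0.4],
  [[-283,-54,0],[0,0,0],0.4],
  [[-283,-54,0],[0,0,0],0.4],
  [[-283,-54,0],[0,0,0],0.4],
])

```text
clock: 1.77
tool_pos: [0.532, 0.0654, 0.212]
orientation: [179.9, -0.0, -98.0]
force: [0.4, -1.0, -0.3]
opening: 0.0524
gripper_force: 0.0
```

```bash
cat >> h.py <<'E'
HOB=np.array([0.5205,-0.0145]);A=np.radians(-7.97);EX=np.array([np.cos(A),np.sin(A)]);EY=np.array([-EX[1],EX[0]])
def inhob():
    o=ctrl.get_obs();p=o["tool_pos"];return ((p[:2]-HOB)@EX).round(4),((p[:2]-HOB)@EY).round(4),p[2].round(4),o["orientation"].round(1),o["force"].round(1),o["clock"]
E
python3 -c "
from h import *
print(inhob())"
```

```text
(np.float64(0.0003), np.float64(0.0807), np.float64(0.212), array([179.9,  -0. , -98. ]), array([ 0.4, -1. , -0.3]), 1.7667)
```

Call:
move_arm([
  [[-6,0,20],[0,0,0],0.4],
  [[-6,0,45],[0,0,0],0.4],
  [[-6,0,70],[0,0,0],0.4],
  [[-6,0,95],[0,0,0],0.4],
  [[-6,0,115],[0,0,0],0.4],
  [[-6,0,135],[0,0,0],0.4],
  [[-6,0,150],[0,0,0],0.4],
  [[-6,0,160],[0,0,0],0.4],
  [[-6,0,163],[0,0,0],0.4],
  [[-6,0,163],[0,0,0],0.4],
])

```text
clock: 2.6
tool_pos: [0.533, 0.0704, 0.0493]
orientation: [180.0, -0.0, -98.1]
force: [0.1, 0.2, -0.1]
opening: 0.0522
gripper_force: 0.0
```

```bash
python3 -c "
from h import *
print(inhob())
im=ctrl.snapshot('scene')['color'];cv2.imwrite('pics/s1.png',cv2.resize(im[140:290,160:360],(800,600),interpolation=cv2.INTER_CUBIC))"
```

```text
(np.float64(0.0006), np.float64(0.0858), np.float64(0.0493), array([180. ,  -0. , -98.1]), array([ 0.1,  0.2, -0.1]), 2.6)
```

View pics/s1.png

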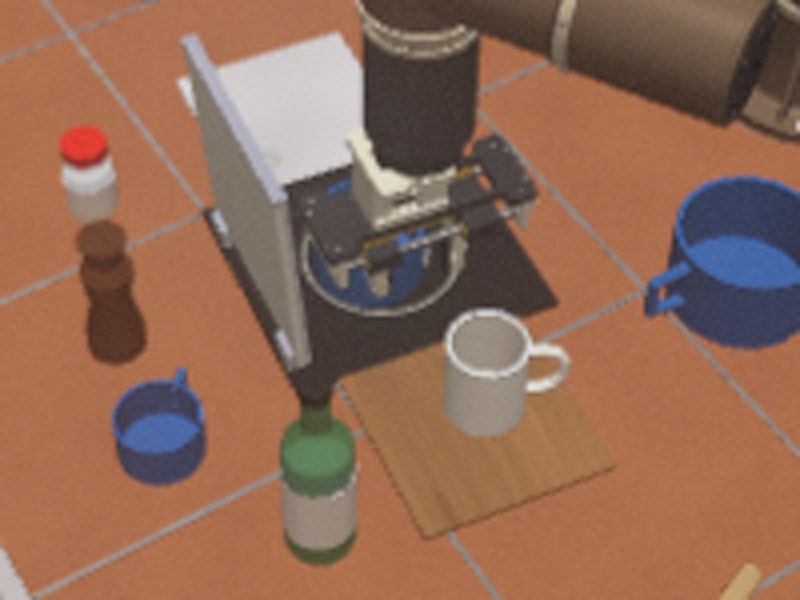

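The crop shows the fingers at (340,275) and (378,280), on the mug side of the pot. The gripper body is clear of the lid (left, about x=300) and the mug. Next I push along tool +x.

Call:
move_arm([
  [[4,0,0],[0,0,0],0.4],
  [[8,0,0],[0,0,0],0.4],
  [[12,0,0],[0,0,0],0.4],
  [[16,0,0],[0,0,0],0.4],
  [[20,0,0],[0,0,0],0.4],
  [[24,0,0],[0,0,0],0.4],
  [[28,0,0],[0,0,0],0.4],
  [[32,0,0],[0,0,0],0.4],
  [[36,0,0],[0,0,0],0.4],
  [[40,0,0],[0,0,0],0.4],
])

```text
clock: 3.48
tool_pos: [0.5283, 0.0317, 0.0499]
orientation: [-179.9, 0.0, -98.1]
force: [1.6, 3.8, 2.2]
opening: 0.0528
gripper_force: 2.0
```

Call:
move_arm([
  [[5,0,0],[0,0,0],0.4],
  [[10,0,0],[0,0,0],0.4],
  [[16,0,0],[0,0,0],0.4],
  [[22,0,0],[0,0,0],0.4],
  [[28,0,0],[0,0,0],0.4],
  [[34,0,0],[0,0,0],0.4],
  [[40,0,0],[0,0,0],0.4],
  [[46,0,0],[0,0,0],0.4],
  [[52,0,0],[0,0,0],0.4],
  [[58,0,0],[0,0,0],0.4],
])

```text
clock: 4.32
tool_pos: [0.519, -0.0263, 0.0494]
orientation: [180.0, -0.0, -98.1]
force: [-0.0, 4.0, 3.7]
opening: 0.0527
gripper_force: 2.5
```

Call:
move_arm([
  [[6,0,0],[0,0,0],0.4],
  [[12,0,0],[0,0,0],0.4],
  [[18,0,0],[0,0,0],0.4],
  [[24,0,0],[0,0,0],0.4],
  [[30,0,0],[0,0,0],0.4],
  [[36,0,0],[0,0,0],0.4],
  [[42,0,0],[0,0,0],0.4],
  [[48,0,0],[0,0,0],0.4],
  [[54,0,0],[0,0,0],0.4],
  [[60,0,0],[0,0,0],0.4],
])

```text
clock: 5.15
tool_pos: [0.5103, -0.0856, 0.0494]
orientation: [179.9, 0.0, -98.1]
force: [0.1, 5.9, 4.3]
opening: 0.053
gripper_force: 2.7
```

Call:
move_arm([
  [[6,0,0],[0,0,0],0.4],
  [[12,0,0],[0,0,0],0.4],
  [[18,0,0],[0,0,0],0.4],
  [[24,0,0],[0,0,0],0.4],
  [[30,0,0],[0,0,0],0.4],
  [[35,0,0],[0,0,0],0.4],
  [[40,0,0],[0,0,0],0.4],
  [[45,0,0],[0,0,0],0.4],
  [[49,0,0],[0,0,0],0.4],
  [[52,0,0],[0,0,0],0.4],
])

```text
clock: 5.98
tool_pos: [0.5028, -0.1371, 0.0493]
orientation: [179.9, 0.0, -98.1]
force: [0.6, 4.5, 4.4]
opening: 0.0525
gripper_force: 2.8
```

```bash
python3 -c "
from h import *
print(inhob())
im=ctrl.snapshot('scene')['color'];cv2.imwrite('pics/s2.png',cv2.resize(im[100:250,160:360],(800,600),interpolation=cv2.INTER_CUBIC))"
```

```text
(np.float64(-0.0005), np.float64(-0.1238), np.float64(0.0493), array([179.9,   0. , -98.1]), array([0.6, 4.5, 4.4]), 5.9833)
```

View pics/s2.png

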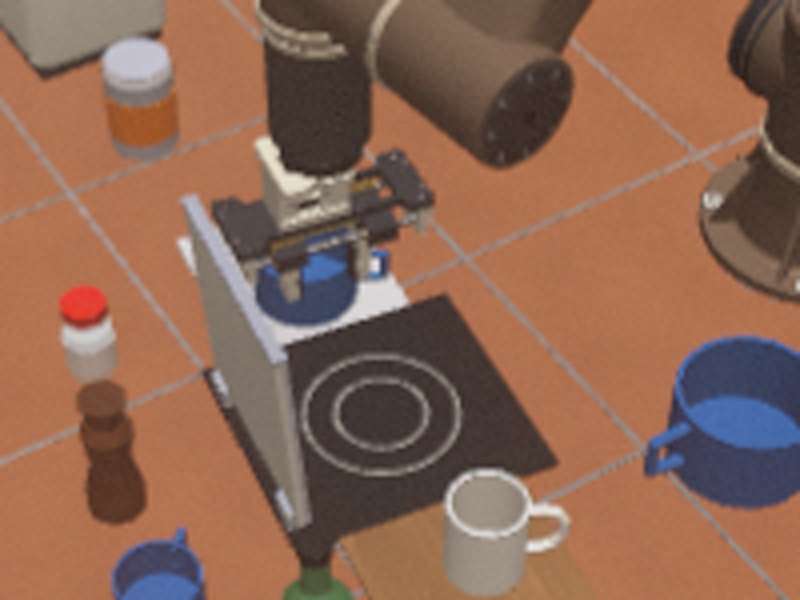

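The pot is upright on the slab at (305,290), cradled by the fingers. Another 30 mm centres it; then I back off.

Call:
move_arm([
  [[5,0,0],[0,0,0],0.4],
  [[10,0,0],[0,0,0],0.4],
  [[15,0,0],[0,0,0],0.4],
  [[20,0,0],[0,0,0],0.4],
  [[24,0,0],[0,0,0],0.4],
  [[27,0,0],[0,0,0],0.4],
  [[29,0,0],[0,0,0],0.4],
  [[30,0,0],[0,0,0],0.4],
  [[30,0,0],[0,0,0],0.4],
  [[30,0,0],[0,0,0],0.4],
])

```text
clock: 6.87
tool_pos: [0.4992, -0.1666, 0.0494]
orientation: [180.0, -0.0, -98.1]
force: [-0.6, 0.8, -0.3]
opening: 0.0527
gripper_force: 0.6
```

Call:
move_arm([
  [[-8,0,0],[0,0,0],0.4],
  [[-20,0,0],[0,0,0],0.4],
  [[-35,0,0],[0,0,0],0.4],
  [[-45,0,-20],[0,0,0],0.4],
  [[-45,0,-50],[0,0,0],0.4],
  [[-45,0,-85],[0,0,0],0.4],
  [[-45,0,-120],[0,0,0],0.4],
  [[-45,0,-155],[0,0,0],0.4],
  [[-45,0,-190],[0,0,0],0.4],
  [[-45,0,-220],[0,0,0],0.4],
])

```text
clock: 7.7
tool_pos: [0.5059, -0.1209, 0.2722]
orientation: [-179.9, -0.0, -98.0]
force: [2.0, 0.3, -0.3]
opening: 0.0524
gripper_force: 0.0
```

```bash
python3 -c "
from h import *
print(inhob())
im=ctrl.snapshot('scene')
hsv=cv2.cvtColor(im['color'],cv2.COLOR_BGR2HSV);m=cv2.inRange(hsv,(95,100,40),(130,255,255))
for st in cv2.connectedComponentsWithStats(m)[2][1:]:
    if st[4]>60: print(st)
for x,y in((0,-.21),(.052,-.21),(-.052,-.21),(0,-.158),(0,-.262)): print(np.round(proj(im,[*(HOB+x*EX+y*EY),.071]),1),np.round(proj(im,[*(HOB+x*EX+y*EY),.006]),1))
cv2.imwrite('pics/s3.png',cv2.resize(im['color'][100:250,160:360],(800,600),interpolation=cv2.INTER_CUBIC))"
```

```text
(np.float64(0.0003), np.float64(-0.1074), np.float64(0.2722), array([-179.9,   -0. ,  -98. ]), array([ 2. ,  0.3, -0.3]), 7.7)
[220 156  33  10 133]
[322 184  45  29 527]
[189 243  21  11 156]
[232.3 154.8] [232.9 166.6]
[220.  158.4] [220.8 170.3]
[244.5 151.2] [244.7 163. ]
[237.4 163.2] [237.8 175. ]
[227.5 146.6] [228.1 158.5]
```

View pics/s3.png

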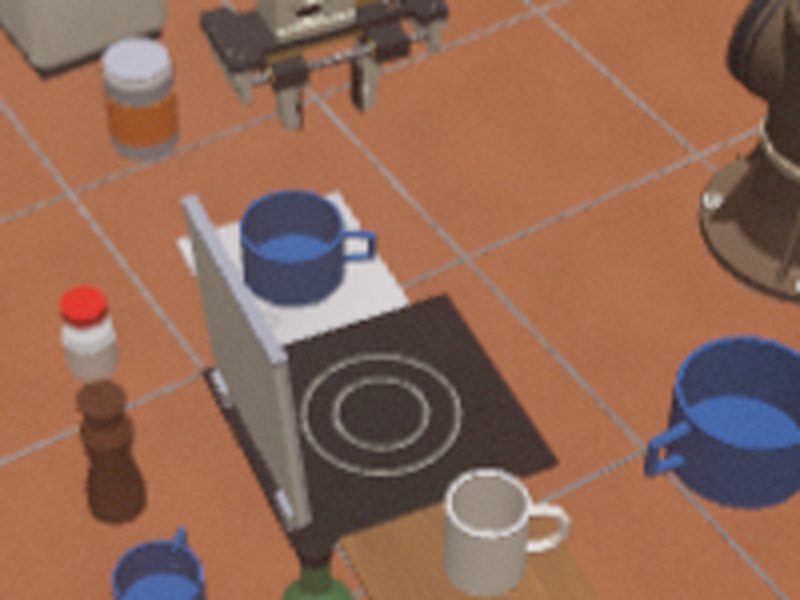

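The pot stands upright on the slab (rim centre about (293,228) in the crop), the hob is clear and the lid is still open. Next I close the fingers and go over the lid to a point behind it.

Call:
move_arm([
  [[0,0,-30],[0,0,0],1],
  [[-20,-20,-35],[0,0,0],1],
  [[-40,-45,-35],[0,0,0],1],
  [[-60,-70,-35],[0,0,0],1],
  [[-80,-100,-35],[0,0,0],1],
  [[-95,-130,-35],[0,0,0],1],
  [[-107,-160,-35],[0,0,0],1],
  [[-107,-185,-35],[0,0,0],1],
  [[-107,-200,-35],[0,0,0],1],
  [[-107,-200,-35],[0,0,0],1],
])

```text
clock: 8.58
tool_pos: [0.7209, -0.0427, 0.3013]
orientation: [179.8, -0.1, -98.1]
force: [-1.0, 0.7, -1.2]
opening: 0.0004
gripper_force: 0.0
```

```bash
python3 -c "
from h import *
print(inhob(),ctrl.get_obs()['opening'])
im=ctrl.snapshot('scene')
cv2.imwrite('pics/s4.png',cv2.resize(im['color'][80:260,140:380],(800,600),interpolation=cv2.INTER_CUBIC))
f=.021;c0=None
for t in np.arange(1.65,-.01,-.05): print(round(t,2),round(1000*(.115-.18*np.cos(t)+.006*np.sin(t)+f)),round(1000*(.041+.18*np.sin(t)+.006*np.cos(t))),end='; ')
"
```

```text
(np.float64(0.2023), np.float64(-0.0001), np.float64(0.3013), array([ 1.798e+02, -1.000e-01, -9.810e+01]), array([-1. ,  0.7, -1.2]), 8.5833) 0.00036143546993047367
1.65 156 220; 1.6 147 221; 1.55 138 221; 1.5 129 221; 1.45 120 220; 1.4 111 219; 1.35 102 218; 1.3 94 216; 1.25 85 214; 1.2 76 211; 1.15 68 208; 1.1 60 204; 1.05 52 200; 1.0 44 196; 0.95 36 191; 0.9 29 186; 0.85 22 180; 0.8 15 174; 0.75 8 168; 0.7 2 162; 0.65 -4 155; 0.6 -9 148; 0.55 -14 140; 0.5 -19 133; 0.45 -23 125; 0.4 -27 117; 0.35 -31 108; 0.3 -34 100; 0.25 -37 91; 0.2 -39 83; 0.15 -41 74; 0.1 -43 65; 0.05 -43 56; -0.0 -44 47;
```

View pics/s4.png

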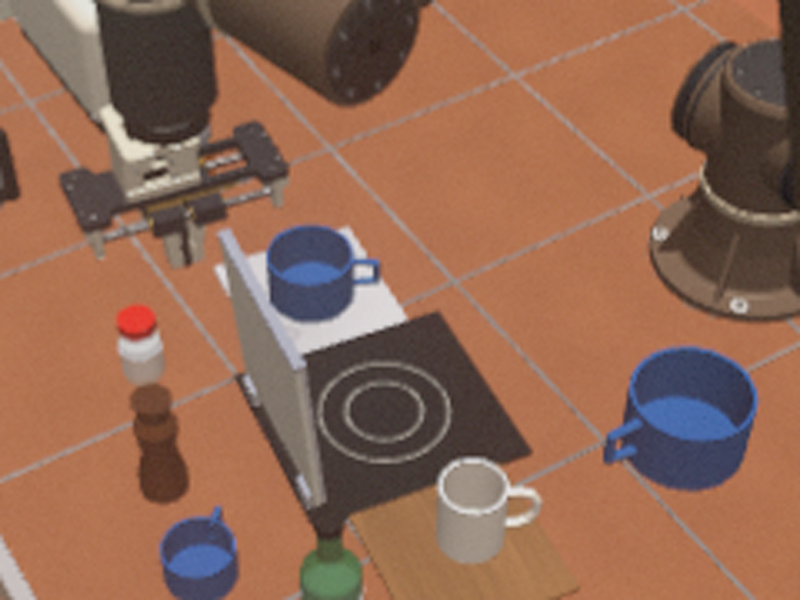

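The gripper hovers behind the lid, with fingertips at (183,265) and the lid edge from (230,240) to (300,365), and nothing is in the way. I descend and follow the lid's arc, with the contact 180 mm from the hinge.

Call:
move_arm([
  [[0,0,20],[0,0,0],1],
  [[0,0,40],[0,0,0],1],
  [[0,0,60],[0,0,0],1],
  [[0,0,75],[0,0,0],1],
  [[0,0,80],[0,0,0],1],
  [[0,10,80],[0,0,0],1],
  [[0,20,80],[0,0,0],1],
  [[0,30,80],[0,0,0],1],
  [[0,38,80],[0,0,0],1],
  [[0,46,80],[0,0,0],1],
])

```text
clock: 9.47
tool_pos: [0.6727, -0.0371, 0.2255]
orientation: [-179.9, 0.0, -98.1]
force: [0.2, 0.1, -0.9]
opening: 0.0004
gripper_force: 0.0
```

Call:
move_arm([
  [[0,5,0],[0,0,0],1],
  [[0,10,0],[0,0,0],1],
  [[0,15,0],[0,0,0],1],
  [[0,20,0],[0,0,0],1],
  [[0,25,0],[0,0,0],1],
  [[0,30,0],[0,0,0],1],
  [[0,35,0],[0,0,0],1],
  [[0,40,1],[0,0,0],1],
  [[0,45,2],[0,0,0],1],
  [[0,50,2],[0,0,0],1],
])

```text
clock: 10.3
tool_pos: [0.6253, -0.0306, 0.2249]
orientation: [-179.7, 0.0, -98.1]
force: [3.3, -1.2, 8.0]
opening: 0.0004
gripper_force: 3.6
```

```bash
python3 -c "
from h import *
print(inhob())"
```

```text
(np.float64(0.106), np.float64(-0.0014), np.float64(0.2249), array([-179.7,    0. ,  -98.1]), array([ 3.3, -1.2,  8. ]), 10.3)
```

```bash
python3 -c "
from h import *
im=ctrl.snapshot('scene')
cv2.imwrite('pics/s5.png',cv2.resize(im['color'][100:250,160:360],(800,600),interpolation=cv2.INTER_CUBIC))
print(inhob())"
```

```text
(np.float64(0.1049), np.float64(-0.0014), np.float64(0.2247), array([-179.8,    0. ,  -98.1]), array([1. , 0.1, 7.4]), 10.35)
```

View pics/s5.png

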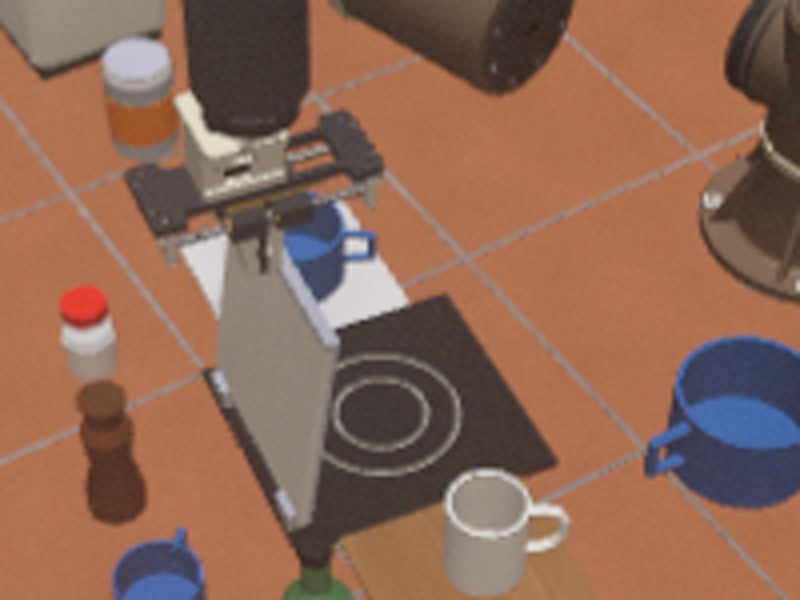

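The crop shows the lid tipping forward, with the fingers on its white outer skin at about (262,255). I continue along the arc.

Call:
move_arm([
  [[0,4,3],[0,0,0],1],
  [[0,12,6],[0,0,0],1],
  [[0,21,9],[0,0,0],1],
  [[0,30,12],[0,0,0],1],
  [[0,38,16],[0,0,0],1],
  [[0,46,20],[0,0,0],1],
  [[0,54,24],[0,0,0],1],
  [[0,62,28],[0,0,0],1],
  [[0,70,33],[0,0,0],1],
  [[0,77,38],[0,0,0],1],
])

```text
clock: 11.18
tool_pos: [0.5465, -0.0195, 0.184]
orientation: [180.0, -0.0, -98.1]
force: [1.0, -0.7, 3.4]
opening: 0.0004
gripper_force: 1.7
```

```bash
python3 -c "
from h import *
print(inhob())"
```

```text
(np.float64(0.0265), np.float64(-0.0014), np.float64(0.184), array([180. ,  -0. , -98.1]), array([ 1. , -0.7,  3.4]), 11.1833)
```

Call:
move_arm([
  [[0,5,5],[0,0,0],1],
  [[0,12,11],[0,0,0],1],
  [[0,19,17],[0,0,0],1],
  [[0,25,23],[0,0,0],1],
  [[0,31,30],[0,0,0],1],
  [[0,36,37],[0,0,0],1],
  [[0,41,45],[0,0,0],1],
  [[0,46,52],[0,0,0],1],
  [[0,50,60],[0,0,0],1],
  [[0,54,68],[0,0,0],1],
])

```text
clock: 12.02
tool_pos: [0.4935, -0.012, 0.1156]
orientation: [180.0, -0.0, -98.1]
force: [0.4, 0.3, 3.1]
opening: 0.0001
gripper_force: 1.4
```

Call:
move_arm([
  [[0,4,8],[0,0,0],1],
  [[0,7,16],[0,0,0],1],
  [[0,10,24],[0,0,0],1],
  [[0,12,32],[0,0,0],1],
  [[0,14,40],[0,0,0],1],
  [[0,16,48],[0,0,0],1],
  [[0,16,55],[0,0,0],1],
  [[0,17,60],[0,0,0],1],
  [[0,17,63],[0,0,0],1],
  [[0,17,64],[0,0,0],1],
])

```text
clock: 12.85
tool_pos: [0.477, -0.0098, 0.0519]
orientation: [179.9, -0.0, -98.1]
force: [-1.4, 0.0, 2.9]
opening: 0.0004
gripper_force: 1.3
```

```bash
python3 -c "
from h import *
print(inhob())"
```

```text
(np.float64(-0.0437), np.float64(-0.0013), np.float64(0.0519), array([179.9,  -0. , -98.1]), array([-1.4,  0. ,  2.9]), 12.85)
```

Still about 5 mm to the stop, so I press down slowly and watch the force.

Call:
move_arm([
  [[0,0,1],[0,0,0],1],
  [[0,0,2],[0,0,0],1],
  [[0,0,3],[0,0,0],1],
  [[0,0,4],[0,0,0],1],
  [[0,0,5],[0,0,0],1],
  [[0,0,5],[0,0,0],1],
])

```text
clock: 13.35
tool_pos: [0.4775, -0.0096, 0.0475]
orientation: [-180.0, 0.0, -98.1]
force: [-0.6, 0.2, 2.1]
opening: 0.0006
gripper_force: 0.6
```

Call:
move_arm([
  [[0,0,0.5],[0,0,0],1],
  [[0,0,1],[0,0,0],1],
  [[0,0,1.5],[0,0,0],1],
  [[0,0,1.5],[0,0,0],1],
])

```text
clock: 13.68
tool_pos: [0.4774, -0.0096, 0.046]
orientation: [180.0, 0.0, -98.1]
force: [-0.6, -0.0, 1.1]
opening: 0.0005
gripper_force: 0.8
```

Call:
move_arm([
  [[0,0,1],[0,0,0],1],
  [[0,0,2],[0,0,0],1],
  [[0,0,2],[0,0,0],1],
])

```text
clock: 13.93
tool_pos: [0.4774, -0.0096, 0.0439]
orientation: [180.0, 0.0, -98.1]
force: [-1.0, 0.1, 0.9]
opening: 0.0004
gripper_force: 0.6
```

Call:
move_arm([
  [[0,0,1],[0,0,0],1],
  [[0,0,2],[0,0,0],1],
  [[0,0,2],[0,0,0],1],
])

```text
clock: 14.18
tool_pos: [0.4773, -0.0096, 0.0418]
orientation: [180.0, -0.0, -98.1]
force: [-1.0, 0.1, 1.5]
opening: 0.0006
gripper_force: 0.5
```

```bash
python3 -c "
from h import *
im=ctrl.snapshot('scene')
for y in(-.105,.105):
  print([np.round((np.array(proj(im,[*(HOB+(.115-.22*np.cos(t)+.006*np.sin(t))*EX+y*EY),.022+.22*np.sin(t)+.006*np.cos(t)]))-[180,120])*800/180) for t in (0,.05,.1)])
cv2.imwrite('pics/s6.png',cv2.resize(im['color'][120:255,180:360],(800,600),interpolation=cv2.INTER_CUBIC))
print(inhob())"
```

```text
[array([389., 232.]), array([389., 223.]), array([388., 215.])]
[array([498., 398.]), array([498., 389.]), array([497., 381.])]
(np.float64(-0.0433), np.float64(-0.0011), np.float64(0.0419), array([-180. ,    0. ,  -98.1]), array([-0.5, -0. ,  0.3]), 14.2333)
```

View pics/s6.png

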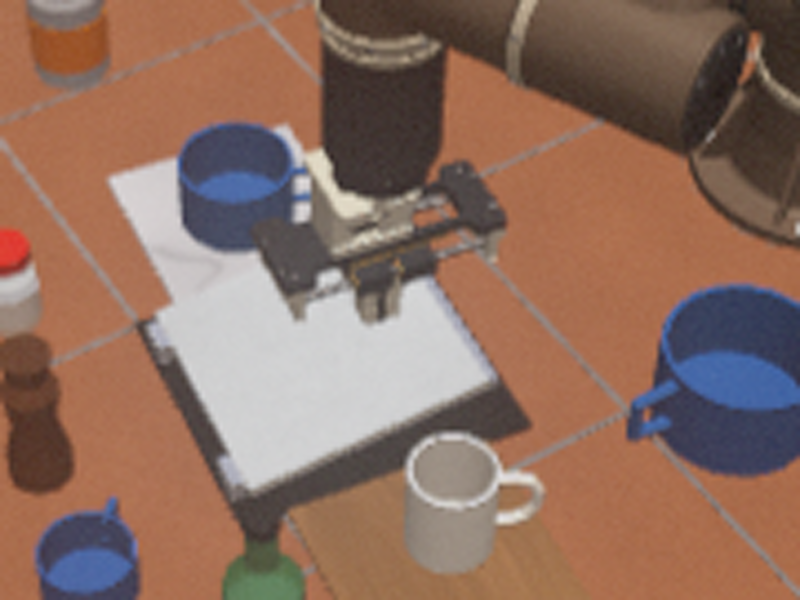

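The lid is nearly down: its near-left free corner at (495,380) is still slightly high (about 0.1 rad), and the pot stands well on the slab. I press on.

Call:
move_arm([
  [[0,0,1],[0,0,0],1],
  [[0,0,2],[0,0,0],1],
  [[0,0,3],[0,0,0],1],
  [[0,0,3],[0,0,0],1],
])

```text
clock: 14.57
tool_pos: [0.4773, -0.0096, 0.0388]
orientation: [180.0, -0.0, -98.1]
force: [0.3, 1.2, 1.4]
opening: 0.0006
gripper_force: 0.5
```

Call:
move_arm([
  [[0,0,1],[0,0,0],1],
  [[0,0,2],[0,0,0],1],
  [[0,0,3],[0,0,0],1],
  [[0,0,3],[0,0,0],1],
])

```text
clock: 14.9
tool_pos: [0.4773, -0.0096, 0.0358]
orientation: [180.0, -0.0, -98.1]
force: [-0.2, -0.9, 1.7]
opening: 0.0004
gripper_force: 0.5
```

Call:
move_arm([
  [[0,0,1],[0,0,0],1],
  [[0,0,2],[0,0,0],1],
  [[0,0,3],[0,0,0],1],
  [[0,0,3],[0,0,0],1],
])

```text
clock: 15.23
tool_pos: [0.4774, -0.0097, 0.0329]
orientation: [180.0, -0.0, -98.1]
force: [-0.8, -0.4, 0.5]
opening: -0.0
gripper_force: 0.4
```

```bash
python3 -c "
from h import *
im=ctrl.snapshot('scene')
cv2.imwrite('pics/s7.png',cv2.resize(im['color'][120:255,180:360],(800,600),interpolation=cv2.INTER_CUBIC))
o=ctrl.get_obs();print(inhob(),o['moment'],o['tau'])"
```

```text
(np.float64(-0.0432), np.float64(-0.0011), np.float64(0.0329), array([-180. ,    0. ,  -98.1]), array([ 1.1, -0.3,  0.3]), 15.2833) [ 0.01085925  0.08521558 -0.02385954] [ 3.54227889e-02 -3.92737985e+01  1.97817761e+01  4.70976278e+00
  3.20790522e-02 -6.84419228e-04]
```

View pics/s7.png

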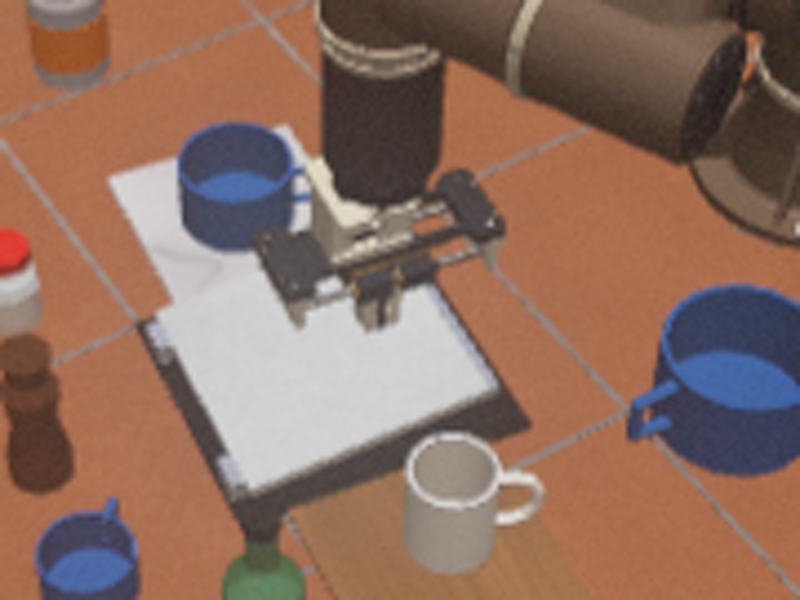

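The free corner has dropped to (496,387), so the lid is moving and not yet at its stop. I keep pressing gently.

Call:
move_arm([
  [[0,0,1],[0,0,0],1],
  [[0,0,2],[0,0,0],1],
  [[0,0,3],[0,0,0],1],
  [[0,0,4],[0,0,0],1],
  [[0,0,4],[0,0,0],1],
])

```text
clock: 15.7
tool_pos: [0.4774, -0.0096, 0.0289]
orientation: [180.0, -0.0, -98.1]
force: [-0.3, 0.1, 1.2]
opening: 0.0005
gripper_force: 0.4
```

Call:
move_arm([
  [[0,0,1],[0,0,0],1],
  [[0,0,2],[0,0,0],1],
  [[0,0,3],[0,0,0],1],
  [[0,0,4],[0,0,0],1],
  [[0,0,4],[0,0,0],1],
])

```text
clock: 16.12
tool_pos: [0.4773, -0.0096, 0.0248]
orientation: [180.0, -0.0, -98.1]
force: [-0.5, 0.1, 2.0]
opening: 0.0003
gripper_force: 0.5
```

```bash
python3 -c "
from h import *
im=ctrl.snapshot('scene')
cv2.imwrite('pics/s8.png',cv2.resize(im['color'][120:255,180:360],(800,600),interpolation=cv2.INTER_CUBIC))
print(inhob())"
```

```text
(np.float64(-0.0433), np.float64(-0.0011), np.float64(0.0249), array([-180. ,    0. ,  -98.1]), array([-0.5, -0.3,  0.1]), 16.1667)
```

```bash
python3 -c "
from h import *
im=ctrl.snapshot('scene')
print('pred',[np.round((np.array(proj(im,[*(HOB+(.115-r*np.cos(t)+.006*np.sin(t))*EX+.105*EY),.022+r*np.sin(t)+.006*np.cos(t)]))-[180,120])*4.444) for r in(0,.22) for t in (0,.05,.1)])
for x in(-.043,):
  for z in(.006,.028,.045): print('tip px',z,np.round((np.array(proj(im,[*(HOB+x*EX),z]))-[180,120])*4.444))
for n in('s6','s7','s8'):
  c=cv2.imread(f'pics/{n}.png');h=cv2.cvtColor(c,cv2.COLOR_BGR2HSV)
  m=cv2.inRange(h,(0,0,150),(180,50,255));m[:,520:]=0;m[:270]=0
  m[420:,390:]=0
  k=max(cv2.findContours(m,0,2)[0],key=cv2.contourArea)
  # lower boundary (side edge): for columns
  ys=[(x,np.where(m[:,x])[0].max()) for x in range(290,470,10)]
  p=np.polyfit(*zip(*ys),1)
  print(n,'edge y at 300,480',np.polyval(p,[300,480]).round(1),'right',k[k[:,0,0].argmax(),0],'bottom',k[k[:,0,1].argmax(),0])
"
```

```text
pred [array([249., 483.]), array([249., 483.]), array([249., 483.]), array([497., 398.]), array([498., 389.]), array([497., 381.])]
tip px 0.006 [375. 351.]
tip px 0.028 [375. 334.]
tip px 0.045 [376. 320.]
s6 edge y at 300,480 [478.2 378.7] right [494 378] bottom [251 490]
s7 edge y at 300,480 [495.5 376.6] right [496 385] bottom [251 490]
s8 edge y at 300,480 [481.4 389.2] right [496 392] bottom [250 490]
```

The pixels put the closed fingertips level with the TCP, so the lid is only just reaching its stop. A few more mm, watching for the force to rise.

Call:
move_arm([
  [[0,0,1],[0,0,0],1],
  [[0,0,2],[0,0,0],1],
  [[0,0,2],[0,0,0],1],
  [[0,0,2],[0,0,0],1],
])

```text
clock: 16.55
tool_pos: [0.4776, -0.0096, 0.023]
orientation: [-180.0, 0.0, -98.1]
force: [-0.4, -0.1, 0.8]
opening: 0.0002
gripper_force: 0.4
```

Call:
move_arm([
  [[0,0,1],[0,0,0],1],
  [[0,0,2],[0,0,0],1],
  [[0,0,2],[0,0,0],1],
  [[0,0,2],[0,0,0],1],
])

```text
clock: 16.88
tool_pos: [0.4774, -0.0096, 0.021]
orientation: [-180.0, 0.0, -98.1]
force: [0.4, -0.0, 1.1]
opening: 0.0007
gripper_force: 0.4
```

```bash
cat > m.py <<'E'
from h import *
im=ctrl.snapshot('scene')
c=cv2.resize(im['color'][120:255,180:360],(800,600),interpolation=cv2.INTER_CUBIC);h=cv2.cvtColor(c,cv2.COLOR_BGR2HSV)
m=cv2.inRange(h,(0,0,150),(180,50,255));m[:,520:]=0;m[:270]=0;m[420:,390:]=0
k=max(cv2.findContours(m,0,2)[0],key=cv2.contourArea)
print('right',k[k[:,0,0].argmax(),0],'bottom',k[k[:,0,1].argmax(),0],[int(np.where(m[:,x])[0].max()) for x in(290,330,370,410,450,480)],inhob())
E
python3 m.py
```

```text
right [496 397] bottom [250 490] [527, 462, 448, 419, 417, 406] (np.float64(-0.0433), np.float64(-0.0011), np.float64(0.021), array([-180. ,    0. ,  -98.1]), array([-0.2,  1.2,  1.2]), 16.9333)
```

Call:
move_arm([
  [[0,0,1],[0,0,0],1],
  [[0,0,2],[0,0,0],1],
  [[0,0,3],[0,0,0],1],
  [[0,0,3],[0,0,0],1],
])

```text
clock: 17.27
tool_pos: [0.4773, -0.0096, 0.0179]
orientation: [180.0, -0.0, -98.1]
force: [-0.5, 0.9, 1.6]
opening: 0.0006
gripper_force: 0.5
```

```bash
python3 m.py
```

```text
right [495 400] bottom [250 490] [527, 463, 448, 419, 419, 408] (np.float64(-0.0434), np.float64(-0.0012), np.float64(0.0179), array([180. ,  -0. , -98.1]), array([-0.4,  0.1, -0.4]), 17.3167)
```

Call:
move_arm([
  [[0,0,1],[0,0,0],1],
  [[0,0,2],[0,0,0],1],
  [[0,0,3],[0,0,0],1],
  [[0,0,3],[0,0,0],1],
])

```text
clock: 17.65
tool_pos: [0.4772, -0.0097, 0.0148]
orientation: [180.0, -0.0, -98.1]
force: [-0.7, -0.5, -0.3]
opening: 0.0003
gripper_force: 0.0
```

```bash
python3 m.py
```

```text
right [496 403] bottom [250 490] [527, 463, 450, 419, 419, 412] (np.float64(-0.0434), np.float64(-0.0012), np.float64(0.0149), array([180. ,  -0. , -98.1]), array([ 0.6,  0. , -0.1]), 17.7)
```

Call:
move_arm([
  [[0,0,1],[0,0,0],1],
  [[0,0,2],[0,0,0],1],
  [[0,0,2],[0,0,0],1],
])

```text
clock: 17.95
tool_pos: [0.4775, -0.0097, 0.0141]
orientation: [-180.0, -0.0, -98.0]
force: [-6.7, 1.1, 17.3]
opening: 0.0009
gripper_force: 8.8
```

```bash
python3 m.py
```

```text
right [496 402] bottom [250 490] [527, 464, 450, 419, 419, 412] (np.float64(-0.0432), np.float64(-0.0012), np.float64(0.0141), array([-180. ,   -0. ,  -98.1]), array([-5.9,  1.3, 18.7]), 18.0)
```

The force rose to 17 N and the free corner stopped at y≈402 (predicted 398 for shut): the lid is down. I retract straight up, then check the lid and pot.

Call:
move_arm([
  [[0,0,-2],[0,0,0],1],
  [[0,0,-8],[0,0,0],1],
  [[0,0,-25],[0,0,0],1],
  [[0,0,-50],[0,0,0],1],
  [[0,0,-80],[0,0,0],1],
  [[0,0,-115],[0,0,0],1],
  [[0,0,-150],[0,0,0],1],
  [[0,0,-180],[0,0,0],1],
  [[0,0,-200],[0,0,0],1],
  [[0,0,-200],[0,0,0],1],
])

```text
clock: 18.83
tool_pos: [0.4799, -0.0093, 0.2182]
orientation: [-179.6, 0.2, -98.0]
force: [0.1, 0.3, 0.2]
opening: 0.0007
gripper_force: 0.0
```

```bash
python3 m.py; python3 - <<'E'
from h import *
for n,z in(("scene",.045),("top",.045)):
    s=ctrl.snapshot(n);h=cv2.cvtColor(s["color"],cv2.COLOR_BGR2HSV);m=cv2.inRange(h,(95,100,40),(130,255,255))
    m=cv2.morphologyEx(m,cv2.MORPH_OPEN,np.ones((5,5),np.uint8))
    N,_,st,ce=cv2.connectedComponentsWithStats(m)
    for a,c in zip(st[1:],ce[1:]):
        P=onz(s,*c,z)[:2]-HOB; print(n,a[4],"hob",(P@EX).round(3),(P@EY).round(3))
E
```

```text
right [496 402] bottom [251 490] [527, 464, 450, 419, 419, 412] (np.float64(-0.0421), np.float64(-0.0006), np.float64(0.2156), array([-1.797e+02,  1.000e-01, -9.810e+01]), array([-0. ,  0.4, -1. ]), 18.8833)
scene 86 hob 0.005 -0.198
scene 302 hob -0.286 0.177
scene 135 hob 0.263 0.143
top 336 hob 0.252 0.123
top 106 hob 0.12 0.777
top 106 hob 0.074 0.725
top 641 hob -0.002 -0.208
```

The pot is at the slab's centre (about 0, -0.208 in the hob frame; slab centre 0, -0.210), and the lid stayed shut after I retracted. I'm handing the job in.

```bash
python3 -c "
from plant import ctrl
print(ctrl.close_job())"
```

```text
the job is handed in; nothing more can be done
None
```

The job is handed in (no verdict was returned): the pot stands at the centre of the stone slab, and the lid was pushed down to its stop and stayed shut after the arm backed off.

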